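Find the tin whose ball is free and hold it out

TASK

Test the three sealed tins in the order blue, yellow, red: lift each clear of the worktop, shake it by tipping it well over (about 35 degrees) at least twice, coming back upright in between, then set it back upright where it stood and let go. Only one has a ball that rattles free; pick that one up again and present it over the hand-over mat, lifted about 15 cm and kept tipped about 35 degrees so the ball lies at the side, and finish holding it still there. Never turn a tin over or drop one, and leave everything else on the worktop alone.

Things in the scene. Friction and masses are not known exactly. Their poses are not given: they have to be found in the camera images.
- tin_blue: sealed clear round tin, blue base disc, blue bead round the lid: 58 mm diameter, 48 mm tall, straight smooth sides to grip across, about 0.18 kg in all; loose, upright. Origin: centre of its underside, z up through the lid. Lid does not open. Inside lies a steel ball, in the middle at the start; in two tins something unseen holds it there, in the third (differs each time) it rolls when tipped
- tin_blue_seat (a point): point fixed in the blue tin, on its axis 17 mm above its underside: where the centre of the ball is at the start. A held ball stays within 4 mm of it
- tin_yellow: sealed clear round tin, yellow base disc, yellow bead round the lid: 58 mm diameter, 48 mm tall, straight smooth sides to grip across, about 0.18 kg in all; loose, upright. Origin: centre of its underside, z up through the lid. Lid does not open. Inside lies a steel ball, in the middle at the start; in two tins something unseen holds it there, in the third (differs each time) it rolls when tipped
- tin_yellow_seat (a point): point fixed in the yellow tin, on its axis 17 mm above its underside: where the centre of the ball is at the start. A held ball stays within 4 mm of it
- tin_red: sealed clear round tin, red base disc, red bead round the lid: 58 mm diameter, 48 mm tall, straight smooth sides to grip across, about 0.18 kg in all; loose, upright. Origin: centre of its underside, z up through the lid. Lid does not open. Inside lies a steel ball, in the middle at the start; in two tins something unseen holds it there, in the third (differs each time) it rolls when tipped
- tin_red_seat (a point): point fixed in the red tin, on its axis 17 mm above its underside: where the centre of the ball is at the start. A held ball stays within 4 mm of it
- ball_blue_center (a point): steel ball sealed in the blue tin, 20 mm diameter, 33 g, seen through the clear lid and wall; this point is its centre. If free it rolls about 17 mm off the middle when the tin is tipped and mostly stays off the middle afterwards
- ball_yellow_center (a point): steel ball sealed in the yellow tin, 20 mm diameter, 33 g, seen through the clear lid and wall; this point is its centre. If free it rolls about 17 mm off the middle when the tin is tipped and mostly stays off the middle afterwards
- ball_red_center (a point): steel ball sealed in the red tin, 20 mm diameter, 33 g, seen through the clear lid and wall; this point is its centre. If free it rolls about 17 mm off the middle when the tin is tipped and mostly stays off the middle afterwards
- mat: hand-over mat: green rubber square 120 x 120 mm, 3 mm thick, with a thin white ring 90 mm across; fixed flat on the worktop. Origin: centre of its underside
- gel_jar: bystander, leave alone: white-lidded jar, 50 mm wide, 66 mm tall; origin at the centre of its underside
- shot_glass: bystander, leave alone: clear tapered glass, 53 mm wide, 56 mm tall; origin at the centre of its underside
- weigh_boat: bystander, leave alone: white square weighing boat, 67 mm wide, 16 mm tall; origin at the centre of its underside
- marker: bystander, leave alone: black and white marker pen lying flat, 133 mm long along its y axis, 12 mm thick; origin at the centre of its underside
- lid_jar: bystander, leave alone: white-lidded cream jar, 45 mm wide, 64 mm tall; origin at the centre of its underside
There are look-alikes about, which are no part of the job. What is shaped like the tin_red but black or brown is not meant.

How it is judged:
By the outcome, as a careful person would: the job done as asked, in the order asked, and still so for the second after the job is handed in, while the arm keeps its last pose, push and grip.
It also fails if it takes over 72 s, if anything falls off the work surface, if the arm or the gripper's body presses on something with over 40 N, if the wrist force passes 120 N, or if a joint passes its speed limit or range.

ROBOT

A 6-joint arm with a two-finger parallel gripper is mounted at the origin on a cart in front of the work surface, level with it; the furniture and walls round the work are solid. World frame = base frame: x ahead of the robot, y to its left, z up, the work surface at z = 0. Lengths are in m, angles in degrees, forces in N, time in s.
With the tool pointing down it reaches from about 0.3 to 0.75 m from the base axis. Payload 8.5 kg.
Tool frame: the origin (TCP) lies between the finger pads; the fingertips stand 19 mm ahead of it and the grasp point (between the pads) is the TCP; z points along the fingers, y is the line along which they close (so a half turn about z gives the same grasp; the last joint's range is limited). The gripper opens to 85 mm and grips with 20 to 120 N. Pads are 22 mm wide; open, the fingers measure 114 mm over their backs; the gripper's body (76 mm by 85 mm) begins 54 mm behind the grasp point. The pads swing forward as they close: fully open they stand 13 mm farther back than shut.
Start: joints at [-12.336, 21.807, 74.336, -0, 83.858, -12.336], TCP at [0.55, 0, 0.212] pointing down, gripper open.
Joint ranges: [-178.18, 178.18], [-50.72, 133.34], [12.68, 142.11], [-81.47, 261.47], [9.98, 163.14], [-165.26, 165.26]. Speed limits (degrees/s): [136.94, 136.94, 180, 180, 180, 180].

INTERFACE

Orientations are given as a 3x3 rotation matrix whose columns are the frame's x, y, z axes.
In Python, from rig import env, optics gives the robot as it stands.
- The arm moves only by the tool arm_command, never from a script. Its argument "commands" is one flat list of numbers, 7 for each row, row after row: the closure, from -1 (fully open) to 1 (shut), so that 0 is half open, then the shift along the tool's x, y, z as a fraction of full scale, then the turn, a rotation vector about the tool's x, y, z as a fraction of full scale. A call has 1 to 12 rows; each row is the pose to reach, as a shift and turn from the pose commanded when the call began, along the tool's axes at that moment; what a row does not reach only later rows make up. Full scale, the value 1, is 500 mm for a shift and 120 degrees for a turn. A row lasts 1/12 s, in which the tool goes at most 41.7 mm and 7.16 degrees, less where a joint would pass 70% of its speed; a pose out of reach is approached as far as the arm can. A call with a number of a shift or a turn outside -1 to 1 is refused whole. A call with a gripper value outside its range is refused whole. The fingers move at their own pace and stop on an object; "newtons" is the grip in N (left out, the last holds). Time passes only in rows, so rows that repeat a pose let the fingers close. It gives the time, the measured TCP pose, the force, the opening and the grip force at its end, in the units of the state.
- env.observe(): the state, without advancing time (a new reading comes with each control period).
- optics.get_image(name): name is "scene" or "side" or "wrist"; returns a dict with "image" (480x640x3 uint8, red, green, blue), "intrinsics" (3x3 intrinsics, pixels), "origin" and "orientation" of the camera in the world; the wrist camera has in their place "tool_from_camera" (4x4, takes a point from camera to tool coordinates, whose origin is the TCP and whose axes are the flange's). Camera axes: x right, y down, z forward; pixel columns grow to the right and rows downward; lengths in m; the calibration is good to about 2 mm. A picture is of the moment at which its call begins: read the wrist's pose just before it. There is no depth.
- env.close_job(): hands the job in; it is judged then, once.
The state is a dict: "time_s": time; "q": joint angles; "qvel": joint speeds; "joint_efforts": joint torques, N m; "position": TCP position; "tool_rot": TCP orientation; "ft_force": force on the tool from outside, world axes, zero at the start; "wrist_torque": the same for the moment, N m; "grip_width": finger opening in m; "gripper_force": force on a finger pad.
Only numpy, scipy, OpenCV 4.12 (cv2) and the standard library are available. Lean on these libraries where they do the work, as an engineer would, in place of code of your own. Each camera call takes 0.05 s, during which the arm holds its last target. There are 200 camera calls.

## Working session

There is one attempt and no reset: what is moved stays moved. The work goes in short steps, Python scripts to look and compute and a tool call to move; the robot and the scene stay as the last step left them, time stands still between calls to the robot, and variables do not carry over. Pictures are saved under pics/ and viewed, at most 10 in all, crops included, and the job is handed in when it is done.

Besides the shell and the picture viewer there is one more tool, called after ">>>" as a command line: name --argument value ..., lists and objects as JSON in quotes. arm_command: Moves the arm, as the interface text tells. Shift numbers are shares of 500 mm and turn numbers shares of 120 degrees, none past 1 either way. Its arguments: {"type":"object","properties":{"commands":{"type":"array","items":{"type":"number"}},"newtons":{"type":"number"}},"required":["commands"]}

```bash
mkdir -p pics; cat > h.py <<'E'
import numpy as np,cv2
from rig import env,optics
def shot(n):
    s=env.observe(); r=optics.get_image(n)
    if n=="wrist":
        T=np.array(r["tool_from_camera"]);R=np.array(s["tool_rot"])
        r["origin"]=R@T[:3,3]+np.array(s["position"]);r["orientation"]=R@T[:3,:3]
    return r
def ray(r,u,v):
    d=np.array(r["orientation"])@np.linalg.inv(np.array(r["intrinsics"]))@np.array([u,v,1.]);return np.array(r["origin"]),d
def plane(r,u,v,z):
    o,d=ray(r,u,v);return o+d*(z-o[2])/d[2]
def proj(r,p):
    c=np.array(r["orientation"]).T@(np.array(p)-np.array(r["origin"]));k=np.array(r["intrinsics"])@c;return k[:2]/k[2]
def save(r,f,box=None,s=1):
    im=r["image"]
    if box: im=im[box[1]:box[3],box[0]:box[2]]
    cv2.imwrite(f,cv2.cvtColor(cv2.resize(im,None,fx=s,fy=s),cv2.COLOR_RGB2BGR))
E
python3 - <<'E'
from h import *
for n in ("scene","side"):
    r=shot(n);save(r,f"pics/{n}0.png");print(n,np.round(r["origin"],3),np.round(r["orientation"],2).tolist())
    np.save(f"{n}.npy",r,allow_pickle=True)
s=env.observe();print(s["time_s"],np.round(s["tool_rot"],3).tolist(),s["grip_width"],s["position"])
E
```

```text
scene [-0.48  -0.707  0.743] [[0.56, -0.42, 0.71], [-0.83, -0.27, 0.49], [-0.02, -0.87, -0.5]]
side [-0.047  0.964  0.77 ] [[-0.87, -0.25, 0.42], [-0.49, 0.48, -0.73], [-0.02, -0.84, -0.54]]
0.1 [[-0.0, 1.0, -0.001], [1.0, 0.0, 0.0], [0.0, -0.001, -1.0]] 0.08530080787226141 [5.49727766e-01 6.16881838e-05 2.11802709e-01]
```

View pics/scene0.png

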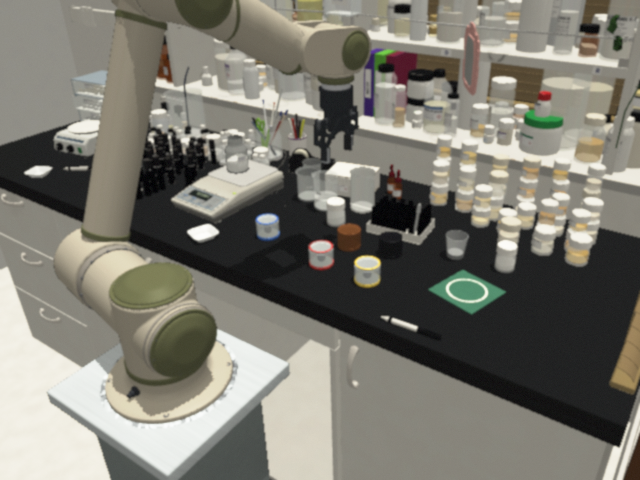

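View pics/side0.png

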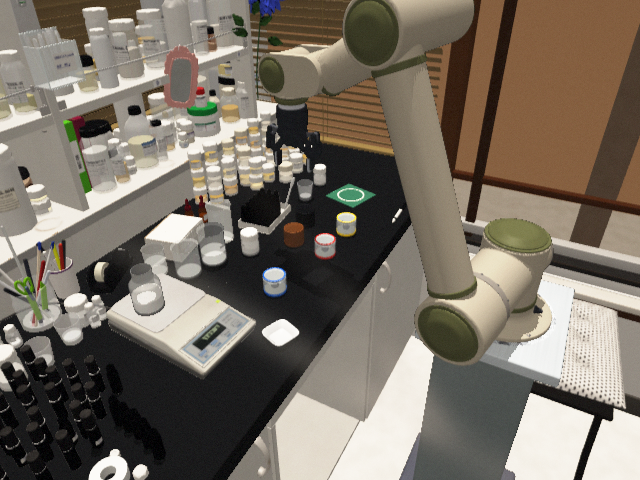

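Scene picture: blue tin at (267,227), red (321,254), yellow (367,271) and mat (467,291). In the side picture they are at (275,281), (325,245), (346,224) and (351,195). Possible confusions for red are the brown tin at scene (348,237) / side (293,234) and the black tin at scene (390,244). I choose the red-beaded clear tin.

```bash
python3 - <<'E'
from h import *
seeds={"blue":((267,227),(275,281),(100,125)),"red":((321,254),(325,245),(172,8)),"yellow":((367,271),(346,224),(20,35)),"mat":((467,291),(351,195),(60,90))}
R=[shot("scene"),shot("side")]
for k,v in seeds.items():
    rays=[];pts=[]
    for r,(u,w) in zip(R,v[:2]):
        hsv=cv2.cvtColor(r["image"],cv2.COLOR_RGB2HSV);h=hsv[...,0]
        lo,hi=v[2];m=((h>=lo)&(h<=hi)) if lo<hi else ((h>=lo)|(h<=hi))
        m&=(hsv[...,1]>90)&(hsv[...,2]>50)
        q=40 if k=="mat" else 18
        mm=np.zeros_like(m);mm[w-q:w+q,u-q:u+q]=m[w-q:w+q,u-q:u+q]
        y,x=np.nonzero(mm); hull=cv2.convexHull(np.c_[x,y].astype(np.int32));M=cv2.moments(hull)
        c=(M["m10"]/M["m00"],M["m01"]/M["m00"])
        rays.append(ray(r,*c));pts.append((len(x),np.round(c,1).tolist(),cv2.boundingRect(hull),np.round(plane(r,*c,0.003 if k=="mat" else .025),3).tolist()))
    (a,d),(b,e)=rays;t=np.linalg.lstsq(np.c_[d,-e],b-a,rcond=None)[0]
    print(k,pts,np.round((a+d*t[0]+b+e*t[1])/2,4),"gap",np.linalg.norm(a+d*t[0]-b-e*t[1]).round(4))
r=R[1];bx=(240,180,380,305)
save(r,"pics/crop.png",bx,5)
for n,a,b in (("brown",(348,237),(293,234)),("black",(390,244),None),("boat",(203,233),(281,333)),("marker",(410,327),None),("jar",(336,212),(250,241)),("glass",(456,245),None)):
    print(n,np.round(plane(R[0],*a,.025),3),b and np.round(plane(R[1],*b,.025),3))
E
```

```text
blue [(133, [267.5, 226.4], (255, 212, 26, 30), [0.502, 0.188, 0.025]), (163, [274.3, 281.6], (262, 267, 25, 31), [0.501, 0.188, 0.025])] [0.5014 0.1882 0.025 ] gap 0.0004
red [(202, [320.8, 254.4], (308, 239, 27, 32), [0.463, -0.009, 0.025]), (132, [324.6, 245.9], (314, 233, 22, 27), [0.464, -0.008, 0.025])] [ 0.4641 -0.0084  0.0248] gap 0.0005
yellow [(263, [366.8, 270.9], (353, 254, 29, 35), [0.462, -0.138, 0.025]), (137, [345.8, 223.8], (336, 212, 21, 25), [0.463, -0.139, 0.025])] [ 0.462  -0.138   0.0255] gap 0.0006
mat [(1334, [466.7, 291.2], (429, 270, 77, 44), [0.54, -0.347, 0.003]), (528, [350.3, 195.2], (326, 184, 50, 24), [0.543, -0.343, 0.003])] [ 0.5443 -0.346   0.0009] gap 0.0012
brown [ 0.568 -0.017  0.025] [ 0.572 -0.02   0.025]
black [ 0.595 -0.122  0.025] None
boat [0.386 0.304 0.025] [0.392 0.332 0.025]
marker [ 0.337 -0.314  0.025] None
jar [0.664 0.084 0.025] [0.66  0.067 0.025]
glass [ 0.677 -0.259  0.025] None
```

View pics/crop.png

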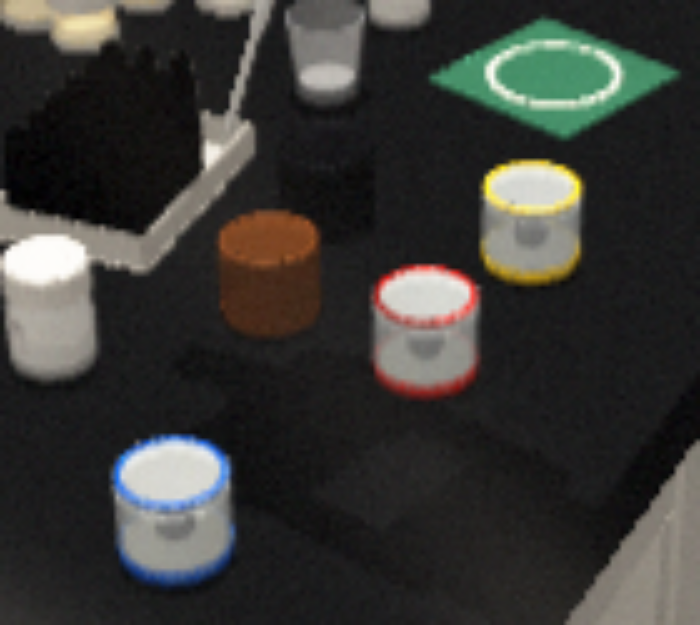

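The crop confirms the clear red, yellow and blue tins, each with its ball in the middle; the brown and black ones are opaque. Reaching for blue first.

>>> arm_command --commands '[-1,0.376,-0.097,0,0,0,0,-1,0.376,-0.097,0,0,0,0,-1,0.376,-0.097,0,0,0,0,-1,0.376,-0.097,0,0,0,0,-1,0.376,-0.097,0,0,0,0,-1,0.376,-0.097,0,0,0,0,-1,0.376,-0.097,0.2,0,0,0,-1,0.376,-0.097,0.2,0,0,0,-1,0.376,-0.097,0.2,0,0,0,-1,0.376,-0.097,0.2,0,0,0]' --newtons 50

```text
time_s: 1.03
position: [0.4994, 0.1874, 0.1084]
tool_rot: [[0.0, 1.0, -0.008], [1.0, -0.0, -0.001], [-0.001, -0.008, -1.0]]
ft_force: [-0.4, 0.6, 0.3]
grip_width: 0.0856
gripper_force: 0.0
```

```bash
python3 - <<'E'
from h import *
r=shot("wrist");save(r,"pics/w1.png");print(env.observe()["position"],proj(r,[.5014,.1882,.048]),proj(r,[.5014,.1882,0]))
E
```

```text
[0.50088665 0.18757471 0.11111693] [326.99046215 255.61530942] [326.77965219 231.93626189]
```

View pics/w1.png

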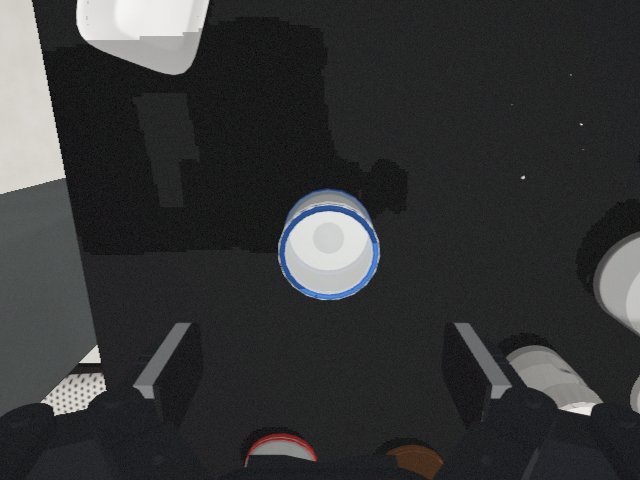

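The blue lid ring is centred near (329,252), predicted (327,256), so it lies within about 2 mm. Descending and gripping.

>>> arm_command --commands '[-1,0,0,0.168,0,0,0,-1,0,0,0.168,0,0,0,-1,0,0,0.168,0,0,0,-1,0,0,0.168,0,0,0,1,0,0,0.168,0,0,0,1,0,0,0.168,0,0,0,1,0,0,0.168,0,0,0,1,0,0,0.168,0,0,0,1,0,0,0.168,0,0,0,1,0,0,0.168,0,0,0,1,0,0,0.168,0,0,0,1,0,0,0.168,0,0,0]' --newtons 50

```text
time_s: 2.08
position: [0.5018, 0.1881, 0.0291]
tool_rot: [[-0.0, 1.0, 0.001], [1.0, 0.0, 0.0], [0.0, 0.001, -1.0]]
ft_force: [-1.6, -0.3, 6.7]
grip_width: 0.0002
gripper_force: 3.4
```

Width 0: the fingers shut on nothing. I'll look before moving.

```bash
python3 - <<'E'
from h import *
a=shot("side");b=shot("wrist");c=shot("scene")
B=cv2.resize(b["image"],(400,300));A=cv2.resize(a["image"][200:350,180:380],(400,300));C=cv2.resize(c["image"][150:300,180:380],(400,300))
cv2.imwrite("pics/m1.png",cv2.cvtColor(np.vstack([np.hstack([A,B]),np.hstack([C,C*0])]),cv2.COLOR_RGB2BGR))
s=env.observe();print(s["grip_width"],s["gripper_force"],s["ft_force"])
E
```

```text
0.0005541997886432643 3.2515092581456884 [-1.07892014 -0.09563987  6.99766502]
```

View pics/m1.png

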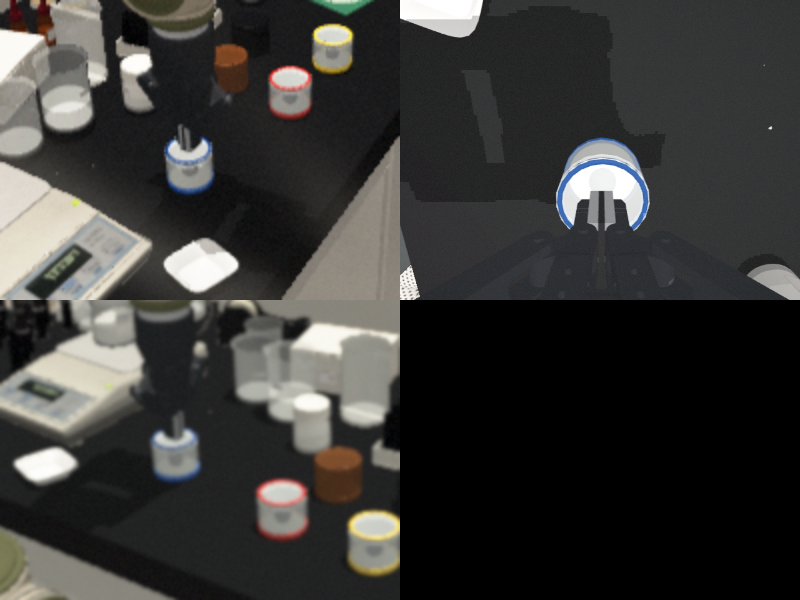

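```bash
python3 - <<'E'
from h import *
s=env.observe();p=s["position"];print(p,s["time_s"],np.round(s["q"],2))
for n in ("side","scene","wrist"):
    r=shot(n);hsv=cv2.cvtColor(r["image"],cv2.COLOR_RGB2HSV);h=hsv[...,0]
    m=(h>100)&(h<125)&(hsv[...,1]>90)&(hsv[...,2]>50)
    c=proj(r,[.5014,.1882,.025]);q=110 if n=="wrist" else 22
    mm=np.zeros_like(m);u,v=c.astype(int);sl=np.s_[max(v-q,0):v+q,u-q:u+q];mm[sl]=m[sl]
    y,x=np.nonzero(mm);hu=cv2.convexHull(np.c_[x,y].astype(np.int32));M=cv2.moments(hu)
    print(n,"tin",np.round([M["m10"]/M["m00"],M["m01"]/M["m00"]],1),cv2.boundingRect(hu),"pred mid",c.round(1),*[(z,proj(r,[p[0],p[1],z]).round(1).tolist()) for z in (.01,.029,.048,.067)])
save(r,"pics/w2.png",(200,180,440,420),2.4)
E
```

```text
[0.50174573 0.18810693 0.02906601] 2.2333 [ 7.88 32.2  91.17  0.   56.57  7.88]
side tin [274.4 282.1] (263, 268, 24, 30) pred mid [274.3 281.5] (0.01, [274.5, 286.2]) (0.029, [274.1, 280.2]) (0.048, [273.6, 274.0]) (0.067, [273.2, 267.8])
scene tin [267.5 227. ] (255, 214, 26, 27) pred mid [267.4 226.4] (0.01, [268.0, 231.4]) (0.029, [267.4, 225.0]) (0.048, [266.9, 218.5]) (0.067, [266.3, 212.0])
wrist tin [323.9 299.4] (251, 220, 146, 148) pred mid [321.9 300.2] (0.01, [322.6, 286.5]) (0.029, [322.7, 304.4]) (0.048, [322.8, 326.3]) (0.067, [322.9, 353.9])
```

View pics/w2.png

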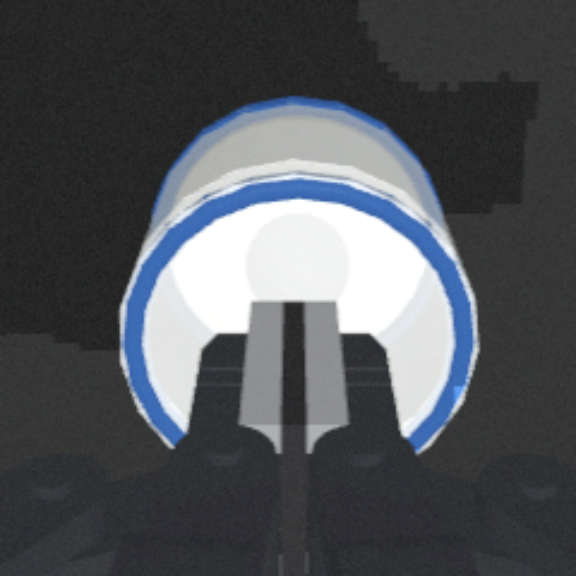

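```bash
python3 - <<'E'
from h import *
r=optics.get_image("wrist");T=np.array(r["tool_from_camera"]);K=np.array(r["intrinsics"]);print(T.round(3).tolist(),K.tolist())
C=np.linalg.inv(T)
for x,y,z in [(a,b,c) for a in (.011,-.011) for b in (0,.0425) for c in (-.032,-.019,-.013,0,.006,.019)]:
    p=C@[x,y,z,1];u=K@p[:3];print((x,y,z),(u[:2]/u[2]).round(0))
E
```

```text
[[-0.0, -0.951, -0.308, 0.079], [1.0, -0.0, -0.001, -0.0], [0.0, -0.308, 0.951, -0.161], [0.0, 0.0, 0.0, 1.0]] [[416.3929521666738, 0.0, 321.93999372629565], [0.0, 416.3929521666738, 245.52112647770264], [0.0, 0.0, 1.0]]
(0.011, 0, -0.032) [323. 317.]
(0.011, 0, -0.019) [323. 300.]
(0.011, 0, -0.013) [323. 294.]
(0.011, 0, 0) [323. 281.]
(0.011, 0, 0.006) [323. 275.]
(0.011, 0, 0.019) [323. 265.]
(0.011, 0.0425, -0.032) [446. 317.]
(0.011, 0.0425, -0.019) [436. 300.]
(0.011, 0.0425, -0.013) [432. 294.]
(0.011, 0.0425, 0) [424. 281.]
(0.011, 0.0425, 0.006) [421. 275.]
(0.011, 0.0425, 0.019) [415. 265.]
(-0.011, 0, -0.032) [323. 371.]
(-0.011, 0, -0.019) [323. 351.]
(-0.011, 0, -0.013) [323. 343.]
(-0.011, 0, 0) [323. 327.]
(-0.011, 0, 0.006) [323. 321.]
(-0.011, 0, 0.019) [323. 308.]
(-0.011, 0.0425, -0.032) [440. 371.]
(-0.011, 0.0425, -0.019) [431. 351.]
(-0.011, 0.0425, -0.013) [428. 343.]
(-0.011, 0.0425, 0) [420. 327.]
(-0.011, 0.0425, 0.006) [417. 321.]
(-0.011, 0.0425, 0.019) [411. 308.]
```

The wrist and side views agree: the shut tips rest on the lid, z about 0.048, with TCP reported at 0.029. The real tips are therefore about 19–23 mm *behind* the reported TCP rather than 19 mm ahead, so the real grasp point is about 40 mm behind it. The tin is unmoved. I'll raise, open and descend in guarded steps to a lower TCP.

>>> arm_command --commands '[1,0,0,-0.1,0,0,0,1,0,0,-0.1,0,0,0,-1,0,0,-0.1,0,0,0,-1,0,0,-0.1,0,0,0,-1,0,0,-0.1,0,0,0,-1,0,0,-0.1,0,0,0,-1,0,0,-0.1,0,0,0,-1,0,0,-0.1,0,0,0,-1,0,0,-0.04,0,0,0,-1,0,0,0.02,0,0,0,-1,0,0,0.05,0,0,0,-1,0,0,0.05,0,0,0]'

```text
time_s: 3.43
position: [0.4995, 0.1877, 0.0002]
tool_rot: [[0.0, 1.0, -0.006], [1.0, -0.0, -0.001], [-0.001, -0.006, -1.0]]
ft_force: [-0.9, 0.1, -0.6]
grip_width: 0.0852
gripper_force: 0.0
```

```bash
python3 - <<'E'
from h import *
a=shot("side");b=shot("wrist");s=env.observe();print(s["position"],s["grip_width"],s["ft_force"])
B=cv2.resize(b["image"],(400,300));A=cv2.resize(a["image"][200:350,180:380],(400,300))
cv2.imwrite("pics/m2.png",cv2.cvtColor(np.hstack([A,B]),cv2.COLOR_RGB2BGR))
E
```

```text
[0.50155074 0.18799974 0.00336255] 0.08541524672954803 [-0.11848203  0.38344833  0.84454618]
```

View pics/m2.png

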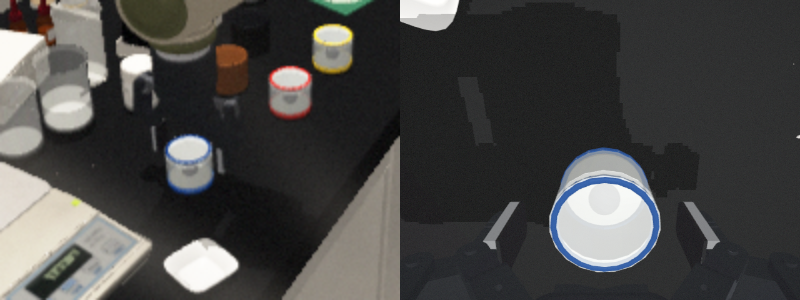

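TCP at 0.003 touches nothing, and the open tips only straddle the top of the tin, which confirms the ~40 mm offset. Going to TCP −0.020 and closing.

>>> arm_command --commands '[-1,0,0,0.023,0,0,0,-1,0,0,0.046,0,0,0,-1,0,0,0.046,0,0,0,1,0,0,0.046,0,0,0,1,0,0,0.046,0,0,0,1,0,0,0.046,0,0,0,1,0,0,0.046,0,0,0,1,0,0,0.046,0,0,0,1,0,0,0.046,0,0,0]' --newtons 50

```text
time_s: 4.28
position: [0.5023, 0.1881, -0.018]
tool_rot: [[-0.0, 1.0, 0.003], [1.0, 0.0, 0.0], [0.0, 0.003, -1.0]]
ft_force: [-1.5, -0.5, 6.6]
grip_width: 0.0574
gripper_force: 52.9
```

Gripped (57.4 mm, 53 N). Lift and tip.

>>> arm_command --commands '[1,0,0,-0.13,0,0,0,1,0,0,-0.26,0,0,0,1,0,0,-0.26,0,0,0,1,0,0,-0.26,0,0,0,1,0,0,-0.26,-0.308,0,0,1,0,0,-0.26,-0.308,0,0,1,0,0,-0.26,-0.308,0,0,1,0,0,-0.26,-0.308,0,0,1,0,0,-0.26,-0.308,0,0,1,0,0,-0.26,-0.308,0,0,1,0,0,-0.26,-0.308,0,0,1,0,0,-0.26,-0.308,0,0]'

```text
time_s: 5.28
position: [0.5013, 0.1879, 0.1104]
tool_rot: [[0.0, 0.8, 0.6], [1.0, 0.0, -0.001], [-0.001, 0.6, -0.8]]
ft_force: [0.7, 0.4, -1.0]
grip_width: 0.0575
gripper_force: 56.0
```

```bash
python3 - <<'E'
from h import *
a=shot("side");c=shot("scene");s=env.observe();print(s["position"],np.round(s["tool_rot"],2).tolist(),s["grip_width"],s["ft_force"])
A=cv2.resize(a["image"][180:330,180:380],(400,300));B=cv2.resize(c["image"][120:270,180:380],(400,300))
cv2.imwrite("pics/m3.png",cv2.cvtColor(np.hstack([A,B]),cv2.COLOR_RGB2BGR))
E
```

```text
[0.50248661 0.18788701 0.11099306] [[0.0, 0.8, 0.6], [1.0, -0.0, -0.0], [-0.0, 0.6, -0.8]] 0.057585744760702585 [-0.19752929  0.12280648 -1.39553497]
```

View pics/m3.png

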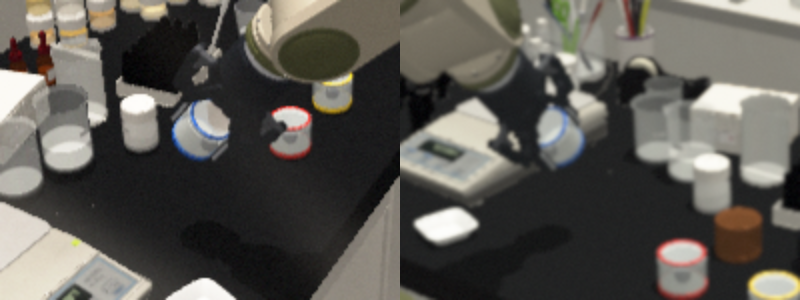

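The blue tin is firmly held, tipped 37° and clear of everything (side crop ~(200,130)). Finishing the shake.

>>> arm_command --commands '[1,0,0,0,0.308,0,0,1,0,0,0,0.308,0,0,1,0,0,0,0.308,0,0,1,0,0,0,0.308,0,0,1,0,0,0,0.308,0,0,1,0,0,0,0.308,0,0,1,0,0,0,0.308,0,0,1,0,0,0,0.308,0,0,1,0,0,0,0,0,0,1,0,0,0,0,0,0,1,0,0,0,0,0,0,1,0,0,0,0,0,0]'

```text
time_s: 6.38
position: [0.5003, 0.1886, 0.1115]
tool_rot: [[-0.002, 0.876, 0.481], [1.0, 0.001, 0.003], [0.002, 0.481, -0.876]]
ft_force: [1.1, -1.6, -2.0]
grip_width: 0.0575
gripper_force: 56.0
```

>>> arm_command --commands '[1,0,0,0,0,0,0,1,0,0,0,0,0,0,1,0,0,0,0,0,0,1,0,0,0,0,0,0,1,0,0,0,0.308,0,0,1,0,0,0,0.308,0,0,1,0,0,0,0.308,0,0,1,0,0,0,0.308,0,0,1,0,0,0,0.308,0,0,1,0,0,0,0.308,0,0,1,0,0,0,0.308,0,0,1,0,0,0,0.308,0,0]'

```text
time_s: 7.38
position: [0.5022, 0.1878, 0.11]
tool_rot: [[0.001, 0.989, -0.15], [1.0, -0.001, 0.0], [-0.0, -0.15, -0.989]]
ft_force: [-0.8, -0.9, -1.7]
grip_width: 0.0575
gripper_force: 56.1
```

The reference was the rate-limited commanded pose, so the second tip only reached 29° and the tin is now 8° over the other way. I'll bring it upright and tip it again properly.

>>> arm_command --commands '[1,0,0,0,-0.069,0,0,1,0,0,0,-0.069,0,0,1,0,0,0,-0.069,0,0,1,0,0,0,-0.377,0,0,1,0,0,0,-0.377,0,0,1,0,0,0,-0.377,0,0,1,0,0,0,-0.377,0,0,1,0,0,0,-0.377,0,0,1,0,0,0,-0.377,0,0,1,0,0,0,-0.377,0,0,1,0,0,0,-0.377,0,0,1,0,0,0,-0.377,0,0]'

```text
time_s: 8.38
position: [0.5027, 0.1877, 0.1109]
tool_rot: [[0.001, 0.803, 0.596], [1.0, -0.001, -0.001], [-0.001, 0.596, -0.803]]
ft_force: [0.3, 0.1, -2.6]
grip_width: 0.0578
gripper_force: 56.2
```

>>> arm_command --commands '[1,0,0,0,0.308,0,0,1,0,0,0,0.308,0,0,1,0,0,0,0.308,0,0,1,0,0,0,0.308,0,0,1,0,0,0,0.308,0,0,1,0,0,0,0.308,0,0,1,0,0,0,0.308,0,0,1,0,0,0,0.308,0,0,1,0,0,0,0.308,0,0]'

```text
time_s: 9.13
position: [0.5012, 0.1881, 0.1102]
tool_rot: [[-0.0, 1.0, -0.006], [1.0, 0.0, 0.0], [0.0, -0.006, -1.0]]
ft_force: [0.2, 0.4, -2.1]
grip_width: 0.0579
gripper_force: 56.1
```

```bash
cat >> h.py <<'E'
def ball(f):
    # ball seen from the wrist through the lid; coordinates in the tool frame, tin seat near z_tool=-.038-(.028-.017)
    r=optics.get_image("wrist");T=np.array(r["tool_from_camera"]);K=np.array(r["intrinsics"])
    cv2.imwrite(f,cv2.cvtColor(r["image"][130:430,120:520],cv2.COLOR_RGB2BGR));return r
E
python3 - <<'E'
from h import *
s=env.observe();print(s["position"],np.round(s["tool_rot"],3).tolist())
ball("pics/b_blue.png")
E
```

```text
[0.5012123  0.18809218 0.11015594] [[-0.0, 1.0, -0.006], [1.0, 0.0, 0.0], [0.0, -0.006, -1.0]]
```

View pics/b_blue.png

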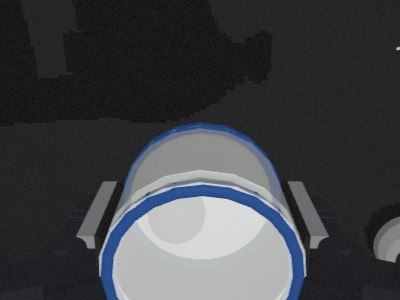

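In the blue tin the ball sits at crop (178,212), which is pixel (298,342). Its seat projects to about (322,342), so the ball is ~9 mm off and very likely free. Setting it down and continuing in order.

>>> arm_command --commands '[1,0,0,0.08,0,0,0,1,0,0,0.16,0,0,0,1,0,0,0.23,0,0,0,1,0,0,0.25,0,0,0,1,0,0,0.259,0,0,0,1,0,0,0.259,0,0,0,-1,0,0,0.259,0,0,0,-1,0,0,0.259,0,0,0,-1,0,0,0.259,0,0,0,-1,0,0,0.259,0,0,0,-1,0,0,0.259,0,0,0,-1,0,0,0.259,0,0,0]'

```text
time_s: 10.18
position: [0.5008, 0.1878, -0.0192]
tool_rot: [[0.001, 1.0, -0.006], [1.0, -0.001, -0.001], [-0.001, -0.006, -1.0]]
ft_force: [-0.0, 0.7, -0.7]
grip_width: 0.085
gripper_force: 0.0
```

>>> arm_command --commands '[-1,0,0,-0.08,0,0,0,-1,0,0,-0.16,0,0,0,-1,0,0,-0.2,0,0,0,-1,0,0,-0.2,0,0,0,-1,0,0,-0.2,0,0,0]'

```text
time_s: 10.6
position: [0.5017, 0.1879, 0.0815]
tool_rot: [[0.001, 1.0, -0.004], [1.0, -0.001, -0.0], [-0.0, -0.004, -1.0]]
ft_force: [0.3, 0.2, -0.7]
grip_width: 0.0853
gripper_force: 0.0
```

```bash
cat >> h.py <<'E'
H={"blue":(100,125),"red":(172,8),"yellow":(20,35)}
def lidball(col):
    s=env.observe();r=shot("wrist");im=r["image"];hsv=cv2.cvtColor(im,cv2.COLOR_RGB2HSV);h=hsv[...,0];lo,hi=H[col]
    m=((h>=lo)&(h<=hi)) if lo<hi else ((h>=lo)|(h<=hi))
    m=(m&(hsv[...,1]>90)&(hsv[...,2]>50)).astype(np.uint8)
    n,l,st,_=cv2.connectedComponentsWithStats(m);i=1+np.argmax(st[1:,4]);y,x=np.nonzero(l==i)
    hu=cv2.convexHull(np.c_[x,y].astype(np.int32));cen=hu[:,0].mean(0)
    # outer hull of bead/base
    g=cv2.GaussianBlur(cv2.cvtColor(im,cv2.COLOR_RGB2GRAY),(5,5),0)
    x0,y0,w,hh=cv2.boundingRect(hu)
    cr=g[y0:y0+hh,x0:x0+w]
    c=cv2.HoughCircles(cv2.createCLAHE(3,(4,4)).apply(cr),cv2.HOUGH_GRADIENT,1,20,param1=60,param2=12,minRadius=int(w*.12),maxRadius=int(w*.22))
    print(col,"pos",np.round(s["position"],4),"bead bbox",(x0,y0,w,hh),"balls",None if c is None else [(round(float(a+x0)),round(float(b+y0)),round(float(q))) for a,b,q in c[0][:4]])
    return r
E
python3 - <<'E'
from h import *
r=lidball("blue");save(r,"pics/blue_down.png")
for z in (0,.017,.046):print(z,proj(r,[.5014,.1882,z]).round(1))
a=shot("side");hsv=cv2.cvtColor(a["image"],cv2.COLOR_RGB2HSV);c=proj(a,[.5014,.1882,.025]).astype(int);q=25
R=[a,shot("scene")]
for r in R:
    hsv=cv2.cvtColor(r["image"],cv2.COLOR_RGB2HSV);u,v=proj(r,[.5014,.1882,.025]).astype(int)
    m=(hsv[...,0]>=100)&(hsv[...,0]<=125)&(hsv[...,1]>90)&(hsv[...,2]>50)
    y,x=np.nonzero(m[v-22:v+22,u-22:u+22]);hu=cv2.convexHull(np.c_[x+u-22,y+v-22].astype(np.int32));M=cv2.moments(hu);print(cv2.boundingRect(hu),plane(r,M["m10"]/M["m00"],M["m01"]/M["m00"],.025).round(4))
E
```

```text
blue pos [0.5017 0.1879 0.0815] bead bbox (265, 219, 111, 104) balls [(300, 252, 17), (296, 292, 23), (340, 242, 23), (340, 302, 17)]
0 [322.6 245.1]
0.017 [322.5 254.2]
0.046 [322.3 273. ]
(263, 267, 25, 31) [0.499  0.1886 0.025 ]
(255, 213, 25, 29) [0.4972 0.1852 0.025 ]
```

Blue is upright in place, and its ball sits about 11 mm off the seat, so it's free. Now yellow.

>>> arm_command --commands '[-1,-0.652,-0.079,0,0,0,0,-1,-0.652,-0.079,0,0,0,0,-1,-0.652,-0.079,0,0,0,0,-1,-0.652,-0.079,0,0,0,0,-1,-0.652,-0.079,0,0,0,0,-1,-0.652,-0.079,0,0,0,0,-1,-0.652,-0.079,0,0,0,0,-1,-0.652,-0.079,0,0,0,0,-1,-0.652,-0.079,0,0,0,0,-1,-0.652,-0.079,0,0,0,0,-1,-0.652,-0.079,0,0,0,0,-1,-0.652,-0.079,0,0,0,0]'

```text
time_s: 11.75
position: [0.4615, -0.1369, 0.0806]
tool_rot: [[-0.001, 1.0, -0.008], [1.0, 0.001, 0.0], [0.0, -0.008, -1.0]]
ft_force: [0.7, 0.7, 0.2]
grip_width: 0.0852
gripper_force: 0.0
```

```bash
python3 - <<'E'
from h import *
r=lidball("yellow")
for z in (0,.017,.046):print(z,proj(r,[.462,-.138,z]).round(1))
E
```

```text
yellow pos [ 0.4615 -0.1369  0.0806] bead bbox (270, 222, 114, 104) balls [(326, 256, 18), (354, 286, 24), (348, 262, 24), (302, 258, 24)]
0 [324.4 247.8]
0.017 [324.3 257.1]
0.046 [324.2 276.2]
```

>>> arm_command --commands '[-1,0,0,0.08,0,0,0,-1,0,0,0.15,0,0,0,-1,0,0,0.201,0,0,0,-1,0,0,0.201,0,0,0,1,0,0,0.201,0,0,0,1,0,0,0.201,0,0,0,1,0,0,0.201,0,0,0,1,0,0,0.201,0,0,0,1,0,0,0.201,0,0,0,1,0,0,0.201,0,0,0]'

```text
time_s: 12.63
position: [0.4622, -0.1384, -0.0173]
tool_rot: [[0.0, 1.0, -0.003], [1.0, -0.0, -0.002], [-0.002, -0.003, -1.0]]
ft_force: [0.6, 3.5, 6.8]
grip_width: 0.0573
gripper_force: 54.0
```

>>> arm_command --commands '[1,0,0,-0.13,0,0,0,1,0,0,-0.26,0,0,0,1,0,0,-0.26,0,0,0,1,0,0,-0.26,0,0,0,1,0,0,-0.26,-0.308,0,0,1,0,0,-0.26,-0.308,0,0,1,0,0,-0.26,-0.308,0,0,1,0,0,-0.26,-0.308,0,0,1,0,0,-0.26,-0.308,0,0,1,0,0,-0.26,-0.308,0,0,1,0,0,-0.26,-0.308,0,0,1,0,0,-0.26,-0.308,0,0]'

```text
time_s: 13.63
position: [0.4606, -0.1378, 0.1105]
tool_rot: [[0.002, 0.803, 0.597], [1.0, -0.001, -0.001], [-0.0, 0.597, -0.803]]
ft_force: [-0.6, 0.7, -2.0]
grip_width: 0.0573
gripper_force: 55.8
```

>>> arm_command --commands '[1,0,0,0,0,0,0,1,0,0,0,0.308,0,0,1,0,0,0,0.308,0,0,1,0,0,0,0.308,0,0,1,0,0,0,0.308,0,0,1,0,0,0,0.308,0,0,1,0,0,0,0.308,0,0,1,0,0,0,0.308,0,0,1,0,0,0,0.308,0,0,1,0,0,0,0.308,0,0]'

```text
time_s: 14.47
position: [0.4627, -0.1382, 0.1108]
tool_rot: [[-0.0, 1.0, -0.005], [1.0, 0.0, -0.003], [-0.003, -0.005, -1.0]]
ft_force: [0.6, -0.2, -2.3]
grip_width: 0.0574
gripper_force: 55.8
```

>>> arm_command --commands '[1,0,0,0,-0.308,0,0,1,0,0,0,-0.308,0,0,1,0,0,0,-0.308,0,0,1,0,0,0,-0.308,0,0,1,0,0,0,-0.308,0,0,1,0,0,0,-0.308,0,0,1,0,0,0,-0.308,0,0,1,0,0,0,-0.308,0,0,1,0,0,0,-0.308,0,0]'

```text
time_s: 15.22
position: [0.4608, -0.1384, 0.1106]
tool_rot: [[0.003, 0.804, 0.595], [1.0, -0.002, -0.002], [-0.001, 0.595, -0.804]]
ft_force: [-0.2, 0.0, -1.8]
grip_width: 0.0573
gripper_force: 55.8
```

>>> arm_command --commands '[1,0,0,0,0.308,0,0,1,0,0,0,0.308,0,0,1,0,0,0,0.308,0,0,1,0,0,0,0.308,0,0,1,0,0,0,0.308,0,0,1,0,0,0,0.308,0,0,1,0,0,0,0.308,0,0,1,0,0,0,0.308,0,0,1,0,0,0,0.308,0,0]'

```text
time_s: 15.97
position: [0.4625, -0.1383, 0.1107]
tool_rot: [[0.0, 1.0, -0.005], [1.0, -0.0, -0.003], [-0.003, -0.005, -1.0]]
ft_force: [-2.2, 0.2, -2.7]
grip_width: 0.0575
gripper_force: 55.8
```

Set yellow down, release, rise, and check the ball.

>>> arm_command --commands '[1,0,0,0.08,0,0,0,1,0,0,0.16,0,0,0,1,0,0,0.23,0,0,0,1,0,0,0.25,0,0,0,1,0,0,0.259,0,0,0,1,0,0,0.259,0,0,0,-1,0,0,0.259,0,0,0,-1,0,0,0.259,0,0,0,-1,0,0,0.259,0,0,0,-1,0,0,0.259,0,0,0,-1,0,0,0.259,0,0,0,-1,0,0,0.259,0,0,0]'

```text
time_s: 16.97
position: [0.4611, -0.1383, -0.0188]
tool_rot: [[0.001, 1.0, -0.006], [1.0, -0.001, -0.001], [-0.001, -0.006, -1.0]]
ft_force: [-0.3, -0.2, 0.5]
grip_width: 0.0853
gripper_force: 0.0
```

>>> arm_command --commands '[-1,0,0,-0.08,0,0,0,-1,0,0,-0.16,0,0,0,-1,0,0,-0.2,0,0,0,-1,0,0,-0.2,0,0,0,-1,0,0,-0.2,0,0,0]'

```text
time_s: 17.38
position: [0.462, -0.1383, 0.0818]
tool_rot: [[0.0, 1.0, -0.005], [1.0, -0.0, -0.002], [-0.002, -0.005, -1.0]]
ft_force: [-0.2, 0.7, 0.2]
grip_width: 0.0854
gripper_force: 0.0
```

```bash
python3 - <<'E'
from h import *
r=lidball("yellow")
for z in (0,.017,.046):print(z,proj(r,[.462,-.138,z]).round(1))
E
```

```text
yellow pos [ 0.462  -0.1383  0.0818] bead bbox (262, 219, 112, 103) balls [(318, 252, 18), (344, 254, 23), (296, 284, 22), (296, 256, 22)]
0 [323.1 244.8]
0.017 [323.1 253.9]
0.046 [322.9 272.7]
```

>>> arm_command --commands '[-1,0.26,0.004,0,0,0,0,-1,0.26,0.004,0,0,0,0,-1,0.26,0.004,0,0,0,0,-1,0.26,0.004,0,0,0,0,-1,0.26,0.004,0,0,0,0,-1,0.26,0.004,0,0,0,0]'

```text
time_s: 17.93
position: [0.4635, -0.0082, 0.0801]
tool_rot: [[-0.0, 1.0, -0.008], [1.0, 0.0, -0.0], [-0.0, -0.008, -1.0]]
ft_force: [-0.7, -1.4, 1.2]
grip_width: 0.0852
gripper_force: 0.0
```

```bash
python3 - <<'E'
from h import *
r=lidball("red")
for z in (0,.017,.046):print(z,proj(r,[.464,-.0084,z]).round(1))
E
```

```text
red pos [ 0.4635 -0.0082  0.0801] bead bbox (271, 220, 113, 105) balls [(326, 254, 17), (308, 300, 22), (354, 252, 23), (302, 252, 22)]
0 [324.4 246.5]
0.017 [324.4 255.8]
0.046 [324.2 274.8]
```

Yellow's ball (318,252) is still under its lid centre (318,270), so it's held. Red is centred; same cycle.

>>> arm_command --commands '[-1,0,0,0.08,0,0,0,-1,0,0,0.15,0,0,0,-1,0,0,0.201,0,0,0,-1,0,0,0.201,0,0,0,1,0,0,0.201,0,0,0,1,0,0,0.201,0,0,0,1,0,0,0.201,0,0,0,1,0,0,0.201,0,0,0,1,0,0,0.201,0,0,0,1,0,0,0.201,0,0,0]'

```text
time_s: 18.82
position: [0.4643, -0.009, -0.0176]
tool_rot: [[0.001, 1.0, -0.003], [1.0, -0.001, -0.002], [-0.002, -0.003, -1.0]]
ft_force: [-1.4, -4.1, 8.5]
grip_width: 0.0574
gripper_force: 54.4
```

>>> arm_command --commands '[1,0,0,-0.13,0,0,0,1,0,0,-0.26,0,0,0,1,0,0,-0.26,0,0,0,1,0,0,-0.26,0,0,0,1,0,0,-0.26,-0.308,0,0,1,0,0,-0.26,-0.308,0,0,1,0,0,-0.26,-0.308,0,0,1,0,0,-0.26,-0.308,0,0,1,0,0,-0.26,-0.308,0,0,1,0,0,-0.26,-0.308,0,0,1,0,0,-0.26,-0.308,0,0,1,0,0,-0.26,-0.308,0,0]'

```text
time_s: 19.82
position: [0.4628, -0.0083, 0.1106]
tool_rot: [[0.002, 0.802, 0.597], [1.0, -0.001, -0.002], [-0.001, 0.597, -0.802]]
ft_force: [-0.3, 0.2, -1.5]
grip_width: 0.0577
gripper_force: 55.8
```

>>> arm_command --commands '[1,0,0,0,0,0,0,1,0,0,0,0.308,0,0,1,0,0,0,0.308,0,0,1,0,0,0,0.308,0,0,1,0,0,0,0.308,0,0,1,0,0,0,0.308,0,0,1,0,0,0,0.308,0,0,1,0,0,0,0.308,0,0,1,0,0,0,0.308,0,0,1,0,0,0,0.308,0,0]'

```text
time_s: 20.65
position: [0.4649, -0.0083, 0.1106]
tool_rot: [[0.0, 1.0, -0.005], [1.0, -0.0, -0.002], [-0.002, -0.005, -1.0]]
ft_force: [-0.3, -0.1, -1.3]
grip_width: 0.0575
gripper_force: 55.7
```

>>> arm_command --commands '[1,0,0,0,-0.308,0,0,1,0,0,0,-0.308,0,0,1,0,0,0,-0.308,0,0,1,0,0,0,-0.308,0,0,1,0,0,0,-0.308,0,0,1,0,0,0,-0.308,0,0,1,0,0,0,-0.308,0,0,1,0,0,0,-0.308,0,0,1,0,0,0,-0.308,0,0]'

```text
time_s: 21.4
position: [0.4616, -0.0085, 0.1102]
tool_rot: [[0.004, 0.804, 0.595], [1.0, -0.002, -0.004], [-0.002, 0.595, -0.804]]
ft_force: [0.4, 0.3, -2.0]
grip_width: 0.0575
gripper_force: 55.8
```

>>> arm_command --commands '[1,0,0,0,0.308,0,0,1,0,0,0,0.308,0,0,1,0,0,0,0.308,0,0,1,0,0,0,0.308,0,0,1,0,0,0,0.308,0,0,1,0,0,0,0.308,0,0,1,0,0,0,0.308,0,0,1,0,0,0,0.308,0,0,1,0,0,0,0.308,0,0]'

```text
time_s: 22.15
position: [0.4644, -0.0084, 0.1104]
tool_rot: [[0.001, 1.0, -0.004], [1.0, -0.001, -0.002], [-0.002, -0.004, -1.0]]
ft_force: [-0.2, 1.1, -1.2]
grip_width: 0.0574
gripper_force: 55.7
```

>>> arm_command --commands '[1,0,0,0.08,0,0,0,1,0,0,0.16,0,0,0,1,0,0,0.23,0,0,0,1,0,0,0.25,0,0,0,1,0,0,0.259,0,0,0,1,0,0,0.259,0,0,0,-1,0,0,0.259,0,0,0,-1,0,0,0.259,0,0,0,-1,0,0,0.259,0,0,0,-1,0,0,0.259,0,0,0,-1,0,0,0.259,0,0,0,-1,0,0,0.259,0,0,0]'

```text
time_s: 23.15
position: [0.4631, -0.0083, -0.0189]
tool_rot: [[0.001, 1.0, -0.006], [1.0, -0.001, -0.001], [-0.001, -0.006, -1.0]]
ft_force: [-1.0, -0.7, -0.5]
grip_width: 0.0852
gripper_force: 0.0
```

>>> arm_command --commands '[-1,0,0,-0.08,0,0,0,-1,0,0,-0.16,0,0,0,-1,0,0,-0.2,0,0,0,-1,0,0,-0.2,0,0,0,-1,0,0,-0.2,0,0,0]'

```text
time_s: 23.57
position: [0.4641, -0.0082, 0.0817]
tool_rot: [[0.0, 1.0, -0.004], [1.0, -0.0, -0.001], [-0.001, -0.004, -1.0]]
ft_force: [-0.1, 0.0, -0.9]
grip_width: 0.0857
gripper_force: 0.0
```

```bash
python3 - <<'E'
from h import *
r=lidball("red")
for z in (0,.017,.046):print(z,proj(r,[.464,-.0084,z]).round(1))
E
```

```text
red pos [ 0.4641 -0.0082  0.0817] bead bbox (262, 218, 112, 104) balls [(318, 252, 17), (288, 288, 22), (344, 250, 21)]
0 [322.9 245.6]
0.017 [322.8 254.8]
0.046 [322.7 273.6]
```

Red is held too: ball at (318,252) under the lid centre (318,270). Blue has the free ball, so I return to it.

>>> arm_command --commands '[-1,0.392,0.073,0,0,0,0,-1,0.392,0.073,0,0,0,0,-1,0.392,0.073,0,0,0,0,-1,0.392,0.073,0,0,0,0,-1,0.392,0.073,0,0,0,0,-1,0.392,0.073,0,0,0,0,-1,0.392,0.073,0,0,0,0,-1,0.392,0.073,0,0,0,0]'

```text
time_s: 24.28
position: [0.4996, 0.1873, 0.0794]
tool_rot: [[0.0, 1.0, -0.009], [1.0, -0.0, -0.001], [-0.001, -0.009, -1.0]]
ft_force: [0.2, -0.6, -0.1]
grip_width: 0.0851
gripper_force: 0.0
```

```bash
python3 - <<'E'
from h import *
r=lidball("blue")
for z in (0,.017,.046):print(z,proj(r,[.5005,.188,z]).round(1))
E
```

```text
blue pos [0.4996 0.1873 0.0794] bead bbox (268, 219, 113, 105) balls [(304, 252, 18), (298, 292, 22), (344, 242, 23)]
0 [325.1 245.4]
0.017 [325.1 254.7]
0.046 [324.9 273.7]
```

>>> arm_command --commands '[-1,0,0,0.08,0,0,0,-1,0,0,0.15,0,0,0,-1,0,0,0.201,0,0,0,-1,0,0,0.201,0,0,0,1,0,0,0.201,0,0,0,1,0,0,0.201,0,0,0,1,0,0,0.201,0,0,0,1,0,0,0.201,0,0,0,1,0,0,0.201,0,0,0,1,0,0,0.201,0,0,0]'

```text
time_s: 25.17
position: [0.5009, 0.1875, -0.0177]
tool_rot: [[0.001, 1.0, -0.003], [1.0, -0.001, -0.001], [-0.001, -0.003, -1.0]]
ft_force: [-0.9, -3.3, 8.0]
grip_width: 0.0576
gripper_force: 54.2
```

Ball is still ~10 mm off its seat; gripped. Lift and carry to the mat.

>>> arm_command --commands '[1,0,0,-0.08,0,0,0,1,0,0,-0.16,0,0,0,1,0,0,-0.24,0,0,0,1,0,0,-0.313,0,0,0,1,-0.06,0,-0.313,0,0,0,1,-0.12,0,-0.313,0,0,0,1,-0.18,0,-0.313,0,0,0,1,-0.24,0,-0.313,0,0,0,1,-0.3,0,-0.313,0,0,0,1,-0.36,0,-0.313,0,0,0,1,-0.42,0,-0.313,0,0,0,1,-0.48,0,-0.313,0,0,0]'

```text
time_s: 26.17
position: [0.5003, -0.0536, 0.1379]
tool_rot: [[0.001, 1.0, -0.005], [1.0, -0.001, -0.001], [-0.001, -0.005, -1.0]]
ft_force: [-0.3, 0.4, -2.3]
grip_width: 0.0575
gripper_force: 55.7
```

>>> arm_command --commands '[1,-0.06,0.012,0,0,0,0,1,-0.12,0.024,0,0,0,0,1,-0.18,0.036,0,0,0,0,1,-0.24,0.048,0,0,0,0,1,-0.3,0.06,0,0,0,0,1,-0.36,0.072,0,0,0,0,1,-0.42,0.084,0,0,0,0,1,-0.48,0.1,0,0,0,0,1,-0.54,0.11,0,0,0,0,1,-0.586,0.121,0,0,0,0,1,-0.586,0.121,0,0,0,0]'

```text
time_s: 27.08
position: [0.5609, -0.3495, 0.1369]
tool_rot: [[0.004, 1.0, -0.005], [1.0, -0.004, -0.003], [-0.003, -0.005, -1.0]]
ft_force: [-0.0, 0.1, -2.7]
grip_width: 0.0576
gripper_force: 55.7
```

>>> arm_command --commands '[1,0,0,0,-0.05,0,0,1,0,0,0,-0.1,0,0,1,0,0,0,-0.15,0,0,1,0,0,0,-0.2,0,0,1,0,0,0,-0.25,0,0,1,0,0,0,-0.297,0,0,1,0,0,0,-0.297,0,0,1,0,0,0,-0.297,0,0,1,0,0,0,-0.297,0,0,1,0,0,0,-0.297,0,0,1,0,0,0,-0.297,0,0,1,0,0,0,-0.297,0,0]'

```text
time_s: 28.08
position: [0.5615, -0.345, 0.1369]
tool_rot: [[-0.001, 0.817, 0.577], [1.0, 0.001, -0.001], [-0.001, 0.577, -0.817]]
ft_force: [0.2, 0.9, -1.4]
grip_width: 0.0577
gripper_force: 55.7
```

```bash
python3 - <<'E'
from h import *
s=env.observe();R=np.array(s["tool_rot"]);p=np.array(s["position"]);print(s["time_s"],p.round(4),R.round(3).tolist(),s["grip_width"],"origin",(p-R[:,2]*.019).round(3),"centre",(p-R[:,2]*.043).round(3))
A,C,W=[shot(n) for n in("side","scene","wrist")]
ims=[cv2.resize(A["image"][100:250,250:450],(400,300)),cv2.resize(C["image"][180:330,360:560],(400,300)),cv2.resize(W["image"],(400,300)),cv2.resize(A["image"][180:330,200:400],(400,300))]
cv2.imwrite("pics/fin.png",cv2.cvtColor(np.vstack([np.hstack(ims[:2]),np.hstack(ims[2:])]),cv2.COLOR_RGB2BGR))
E
```

```text
28.0833 [ 0.5615 -0.345   0.1369] [[-0.001, 0.817, 0.577], [1.0, 0.001, -0.001], [-0.001, 0.577, -0.817]] 0.05774258506201943 origin [ 0.551 -0.345  0.152] centre [ 0.537 -0.345  0.172]
```

View pics/fin.png

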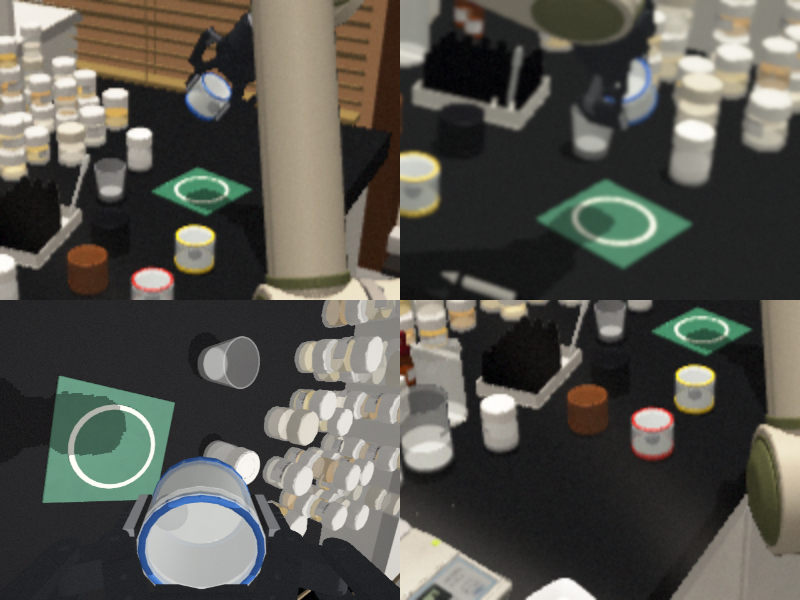

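The final picture shows the blue tin held tipped over the mat, with the ball at its low side (wrist panel (172,518)). Yellow and red stand in place and the bystanders near them are untouched. Handing in.

```bash
python3 -c "
from rig import env
print(env.close_job())"
```

```text
the job is handed in; nothing more can be done
None
```

I tested the tins in the order blue, yellow, red and found the free ball in blue. Blue is now held still over the mat, tipped about 35° and lifted about 15 cm, and I handed the job in at about 28 s; my first grip on blue missed and the shut fingers rested lightly on its lid (about 7 N), without moving it.

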